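# Third hand: hold the end panel on a book box

## Robot

A 6-joint arm with a two-finger parallel gripper is mounted at the origin on the work surface. World frame = base frame: x ahead of the robot, y to its left, z up, the work surface at z = 0. Lengths are in m, angles in degrees, forces in N, time in s.
With the tool pointing down it reaches from about 0.325 to 0.875 m from the base axis. Payload 4.4 kg.
Tool frame: the origin (TCP) lies midway between the tips of the shut fingers; the grasp point (between the pads) lies 19 mm behind it; z points along the fingers, y is the line along which they close (so a half turn about z gives the same grasp; the last joint's range is limited). The gripper opens to 85 mm and grips with 20 to 120 N. Pads are 22 mm wide; open, the fingers measure 114 mm over their backs; the gripper's body (76 mm by 85 mm) begins 54 mm behind the grasp point. The pads swing forward as they close: fully open they stand 13 mm farther back than shut.
Start: joints at [-79.555, 11.837, 88.321, -0, 79.842, -8.623], TCP at [0.188, -0.543, 0.208] pointing down, gripper open.
Joint ranges: [-156.59, 156.59], [-49.26, 127.26], [12.9, 141.05], [-63.56, 243.56], [4.71, 150.69], [-161.64, 161.64]. Speed limits (degrees/s): [159.86, 159.86, 180, 180, 180, 180].

## Interface

Orientations are given as a 3x3 rotation matrix whose columns are the frame's x, y, z axes.
In Python, from cell import manip, viewer, job gives the robot as it stands.
- The arm moves only by the tool send_rows, never from a script. Its argument "deltas" is a list that holds one entry, the list of rows, each a list of 6 numbers: the shift along the tool's x, y, z in units of 200 mm (1.0 is 200 mm), then the turn, a rotation vector about the tool's x, y, z in units of 30 degrees (1.0 is 30 degrees). In form: [[[dx, dy, dz, rx, ry, rz], ...]]. A call has 1 to 12 rows; each row is the pose to reach, as a shift and turn from the pose commanded when the call began, along the tool's axes at that moment; what a row does not reach only later rows make up. A row lasts 1/12 s, in which the tool goes at most 41.7 mm and 7.16 degrees, less where a joint would pass 70% of its speed; a pose out of reach is approached as far as the arm can. A call with a number of a shift or a turn outside -1 to 1 is refused whole. A call with a gripper value outside its range is refused whole. "jaw" is the finger opening in mm, from 0 to 85.4, set as the call begins (left out, the last holds). The fingers move at their own pace and stop on an object; the grip force is fixed at half the most. Time passes only in rows, so rows that repeat a pose let the fingers close. It gives the time, the measured TCP pose, the force, the opening and the grip force at its end, in the units of the state.
- manip.get_state(): the state, without advancing time (a new reading comes with each control period).
- viewer.snapshot(name): name is "side" or "top"; returns the picture (384x512x3 uint8, red, green, blue); there is no depth.
- viewer.camera_model(name): a dict with "fx", "fy", "cx", "cy" (pixels), "R" (3x3) and "t" (3): a world point X has camera coordinates R X + t. Camera axes: x right, y down, z forward; pixel columns grow to the right and rows downward; lengths in m; the calibration is good to about 2 mm. A picture is of the moment at which its call begins. camera_model takes no time and is no camera call.
- job.finish_job(): hands the job in; it is judged then, once.
Trained networks look in the newest picture that a camera, given by its name, has taken for a name from the list of things; names that differ only in an ending like _2 or _b are one class to them, and where a whole thing is asked for, a point or a joint stands for the part that bears it (a point fixed in the world has none). Each returns a list of dicts, best first, with "confidence" (0 to 1); they miss things now and then, are a little off and sometimes report something else, mostly with a low value. They report only what shows in the picture. A call takes as long as a camera call.
- viewer.search_frame(camera, target): "extent" ([centre column, centre row, width, height] in pixels, round what is visible of it).
- viewer.regions_of(camera, target): "region" (384x512 bool, what is visible of it) and "extent" ([centre column, centre row, width, height] in pixels, round what is visible of it).
- viewer.spot_point(camera, target): "position" ([column, row] in pixels: a listed point, or the origin of a listed thing).
The state is a dict: "time": time; "joint_pos": joint angles; "joint_vel": joint speeds; "joint_torque": joint torques, N m; "ee_pos": TCP position; "eef_rot": TCP orientation; "wrist_force": force on the tool from outside, world axes, zero at the start; "moment": the same for the moment, N m; "finger_gap": opening from 0.0 (shut) to 1.0 (fully open); "finger_force": force on a finger pad.
Only numpy, scipy, OpenCV 4.12 (cv2) and the standard library are available. Lean on these libraries where they do the work, as an engineer would, in place of code of your own. Each camera call takes 0.05 s, during which the arm holds its last target. There are 200 camera calls.

## Task

I want to screw the last end panel onto this book box: take the loose panel off the sloping rest, stand it upright on its long edge on the jig's board and press it flat against the near ends of the box's two side walls, centred across them so the edges line up. Keep pushing steadily with about 10 newtons (never more than 30, or the glued box gives way) and finish while still holding it pressed there - do not let go. Push the box only through the panel, and leave the other things on the bench where they are.

Things in the scene. Friction and masses are not known exactly. Their poses are not given: they have to be found in the camera images.
- panel: Loose end panel: plain pale board 12 mm thick (own x), 150 mm long (y), 110 mm high (z), about 0.13 kg, both faces alike. Origin: middle of its lower long edge. At first it leans on the rest, z axis 0.66 rad off vertical, top towards the rest's -x (the robot's side), backed only over its lower 62 mm: the upper 48 mm are free to pinch across the thickness.
- panel_mid (a point): Centre of the end panel, 55 mm above its lower edge. Axes as the panel's.
- rest: Fixed dark sloping book rest, 170 mm wide (y); base plate 10 mm thick, from 68 mm on its -x side to 32 mm on its +x side of the origin. A sloping board and a ledge carry the panel's back and lower edge. Origin on the table, 30 mm below the middle of the panel's lower edge; +x points roughly away from the robot.
- jig: Fixed jig: plywood board 15 mm thick, 190 mm wide (y), from 75 mm on the -x side to 190 mm on the +x side of the origin. +x points from its bare front apron into the book box, roughly away from the robot. Guide rails 18 mm high beside the box, spring block 60 mm high behind it. Origin on the table under point seat.
- seat (a point): Point on top of the jig's board, 15 mm above the table, midway between the near ends of the box's side walls while the box is not pushed. Axes as the jig's. In front of it (-x) is the bare 75 mm apron on which the panel is to stand.
- book_box: Half-made pale wooden box in the jig, top and near end (-x) open: outside 150 mm wide (y), 120 mm deep (x), walls 12 mm thick, 126 mm clear between the side walls, their tops 125 mm above the table. Origin: bottom of the open end, midway between the side walls' near ends, 0.5 mm above the board; x goes into the box. It slides up to 20 mm along the jig's +x against a spring.
- box_mouth (a point): Point at the board's top, midway between the near ends of the box's side walls; moves with the box. Axes as the box's.
- sled (a joint): How far the box has been pushed back along the jig's +x, in m: 0 = at rest, 0.020 = end of its travel. The spring gives 1 N per mm from zero (10 mm = 10 N).
- brush: Bystander, loose on the table, leave where it is: flat glue brush, lying flat. Origin at its middle.
- spool: Bystander, loose on the table, leave where it is: green thread spool, 36 mm wide, 50 mm tall. Origin under its middle.
- glue_jar: Bystander, loose on the table, leave where it is: jar, 70 mm wide, 90 mm tall. Origin under its middle.
- weight: Bystander, loose on the table, leave where it is: bell-shaped dark steel weight, 76 mm wide, 118 mm tall. Origin under its middle.
- book: Bystander, loose on the table, leave where it is: closed red book, 140 x 200 x 32 mm. Origin under its middle.
- screwdriver: Bystander, loose on the table, leave where it is: screwdriver, lying flat. Origin at its middle.
- folder: Bystander, loose on the table, leave where it is: white bone folder, 150 x 22 x 6 mm. Origin under its middle.

How it is judged (in metres and radians):
At the end, for the whole second after the job is handed in: For the last second fingers hold the panel (over 3 N); its centre is 51 to 60 mm above the board, 2 to 10 mm before the box mouth, centred within 8 mm, square within 0.05 rad; it presses the box with 5 to 16 N, still; the robot itself does not touch the box (contact force between panel and book_box between 5 and 16 N and contact force between the fingers and panel above 3 N and angle between the x axis of panel and the x axis of book_box, either way round below 0.05 rad and angle between the y axis of panel and the y axis of book_box, either way round below 0.05 rad and y of panel_mid in the frame of box_mouth between -0.008 and 0.008 m and z of panel_mid in the frame of box_mouth between 0.051 and 0.06 m and x of panel_mid in the frame of box_mouth between -0.01 and -0.002 m and contact force between each of the fingers, the arm and book_box below 0.5 N and linear speed of panel below 0.02 m/s and velocity of joint sled between -0.01 and 0.01 m/s); the arm keeps its last pose, push and grip.
It fails at once if the box is pushed with more than 30 N (contact force between any of panel, the arm, the fingers and book_box above 30 N).
It fails at once if a bystander is moved more than 30 mm (distance of any of brush, spool, glue_jar, weight, book, screwdriver, folder from where it was at the start of the episode above 0.03 m).
It also fails if it takes over 64 s, if anything falls off the work surface, if the arm or the gripper's body presses on something with over 40 N, if the wrist force passes 120 N, or if a joint passes its speed limit or range.

## Working session

There is one attempt and no reset: what is moved stays moved. The work goes in short steps, Python scripts to look and compute and a tool call to move; the robot and the scene stay as the last step left them, time stands still between calls to the robot, and variables do not carry over. Pictures are saved under pics/ and viewed, at most 10 in all, crops included, and the job is handed in when it is done.

Besides the shell and the picture viewer there is one more tool, called after "Emit:" as a command line: name --argument value ..., lists and objects as JSON in quotes. send_rows: Moves the arm, as the interface text tells. Shifts and turns lie within -1 to 1; 1 stands for 200 mm of shift or 30 degrees of turn. Its arguments: {"type":"object","properties":{"deltas":{"type":"array","items":{"type":"array","items":{"type":"array","items":{"type":"number","minimum":-1,"maximum":1}}}},"jaw":{"type":"number"}},"required":["deltas"]}

```bash
mkdir -p pics; cat > h.py <<'E'
import numpy as np, cv2
from cell import manip, viewer, job
def save(name,f):
    im=viewer.snapshot(name); cv2.imwrite('pics/'+f,cv2.cvtColor(np.asarray(im),cv2.COLOR_RGB2BGR)); return im
def P(c):
    m=viewer.camera_model(c); K=np.array([[m['fx'],0,m['cx']],[0,m['fy'],m['cy']],[0,0,1]])
    return K@np.c_[np.array(m['R']),np.array(m['t'])]
def proj(c,X):
    X=np.atleast_2d(X); h=np.c_[X,np.ones(len(X))]@P(c).T; return h[:,:2]/h[:,2:]
def tri(a,b):
    X=cv2.triangulatePoints(P('side'),P('top'),np.float64(a).reshape(2,1),np.float64(b).reshape(2,1)); return (X[:3]/X[3]).ravel()
def onz(c,p,z):
    M=P(c); A=np.c_[M[:,0],M[:,1],-np.array([p[0],p[1],1.])]; return np.linalg.solve(A,-(M[:,2]*z+M[:,3]))[:2]
E
python3 - <<'E'
from h import *
np.set_printoptions(precision=3,suppress=True)
for c in('side','top'):
    save(c,c+'0.png'); m=viewer.camera_model(c); print(c,-np.array(m['R']).T@np.array(m['t']),m['fx'])
pts={}
for t in('panel','panel_mid','rest','jig','seat','book_box','box_mouth'):
    for c in('side','top'):
        r=viewer.spot_point(c,t); pts[t,c]=r
        print(t,c,[(np.round(d['position'],1),round(d['confidence'],2)) for d in r[:2]])
    if pts[t,'side'] and pts[t,'top']: print('  ',tri(pts[t,'side'][0]['position'],pts[t,'top'][0]['position']))
for t in('brush','spool','glue_jar','weight','book','screwdriver','folder'):
    r=viewer.spot_point('top',t)
    if r: print(t,onz('top',r[0]['position'],0),r[0]['confidence'])
print(manip.get_state())
E
```

```text
side [0.52  0.88  1.151] 485.0702480794253
top [ 0.471 -0.019  1.285] 394.7488943391025
panel side [(array([269.1, 266.6]), 0.88), (array([285.5, 260.1]), 0.3)]
panel top [(array([188.9, 220.4]), 0.73), (array([316.2, 222.5]), 0.38)]
   [0.524 0.215 0.036]
panel_mid side [(array([283.6, 260.6]), 0.79)]
panel_mid top [(array([189.4, 231.3]), 0.66)]
   [0.488 0.209 0.06 ]
rest side [(array([254.2, 210.6]), 0.73)]
rest top [(array([195.6, 223.9]), 0.71)]
   [0.543 0.166 0.212]
jig side [(array([277.1, 164.5]), 0.83)]
jig top [(array([313.4, 217.4]), 0.78)]
   [ 0.522 -0.182  0.005]
seat side [(array([276.2, 167.9]), 0.62), (array([301.9, 113.6]), 0.4)]
seat top [(array([315.8, 218.2]), 0.56)]
   [ 0.523 -0.194 -0.025]
book_box side [(array([276.5, 162.5]), 0.78)]
book_box top [(array([316.7, 220.4]), 0.87)]
   [ 0.519 -0.194  0.001]
box_mouth side [(array([278.7, 163.5]), 0.69), (array([304.8, 212.9]), 0.3)]
box_mouth top [(array([313.4, 220.4]), 0.75), (array([256.5, 203.6]), 0.41)]
   [ 0.515 -0.182  0.01 ]
brush [ 0.417 -0.004] 0.63
spool [0.578 0.002] 0.6
glue_jar [0.783 0.034] 0.98
weight [0.653 0.437] 0.9
book [ 0.632 -0.479] 0.75
screwdriver [ 0.425 -0.433] 0.62
folder [0.426 0.399] 0.82
{'time': 1.15, 'joint_pos': array([-79.556,  11.837,  88.324,  -0.   ,  79.84 ,  -8.621]), 'joint_vel': array([-0.026, -0.028, -0.027, -0.001,  0.003,  0.023]), 'joint_torque': array([  0.   , -38.306, -29.197,   0.   ,   0.001,   0.   ]), 'ee_pos': array([ 0.188, -0.543,  0.208]), 'eef_rot': array([[ 0.945,  0.327, -0.   ],
       [ 0.327, -0.945,  0.   ],
       [ 0.   , -0.   , -1.   ]]), 'wrist_force': array([-0.309,  0.095,  0.222]), 'moment': array([ 0.035, -0.02 ,  0.019]), 'finger_force': 0.0, 'finger_gap': 1.0020223791979632}
```

View pics/side0.png

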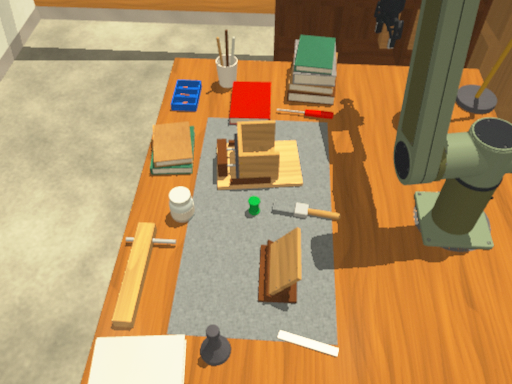

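View pics/top0.png

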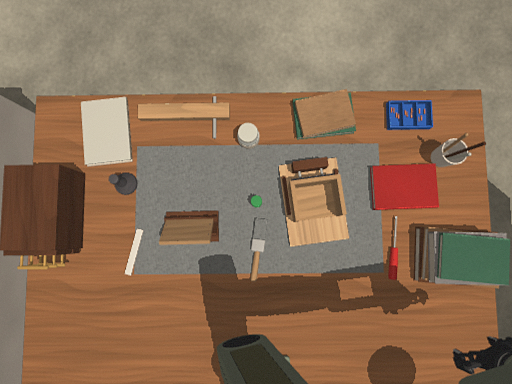

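Side view: panel leaning at about (285,262), jig with box at about (260,160). Top view: panel at about (189,229), box at about (315,195) with its open end and apron pointing toward the robot (row ~220-245). Next I'll enlarge crops to measure the corners.

```bash
python3 - <<'E'
from h import *
def crop(f,x,y,w,h,s):
    im=cv2.imread('pics/'+f)[y:y+h,x:x+w]; return cv2.resize(im,None,fx=s,fy=s,interpolation=cv2.INTER_CUBIC)
def grid(im,x,y,s):
    for i in range(0,im.shape[1]//s,10):
        cv2.line(im,(i*s,0),(i*s,5),(255,0,0),1); cv2.putText(im,str(x+i),(i*s,14),0,.35,(255,0,0),1)
    for i in range(0,im.shape[0]//s,10):
        cv2.line(im,(0,i*s),(5,i*s),(255,0,0),1); cv2.putText(im,str(y+i),(6,i*s+4),0,.35,(255,0,0),1)
    return im
a=grid(crop('top0.png',270,150,90,100,4),270,150,4); b=grid(crop('side0.png',210,115,100,80,4),210,115,4)
c=np.zeros((600,800,3),np.uint8); 
c[:400,:360]=a; c[:320,390:790]=b
cv2.imwrite('pics/c1.png',c)
a=grid(crop('top0.png',150,200,80,50,5),150,200,5); b=grid(crop('side0.png',250,220,60,90,5),250,220,5)
c=np.zeros((500,720,3),np.uint8); c[:250,:400]=a; c[:450,410:710]=b
cv2.imwrite('pics/c2.png',c)
E
```

```text
(no output)
```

View pics/c1.png

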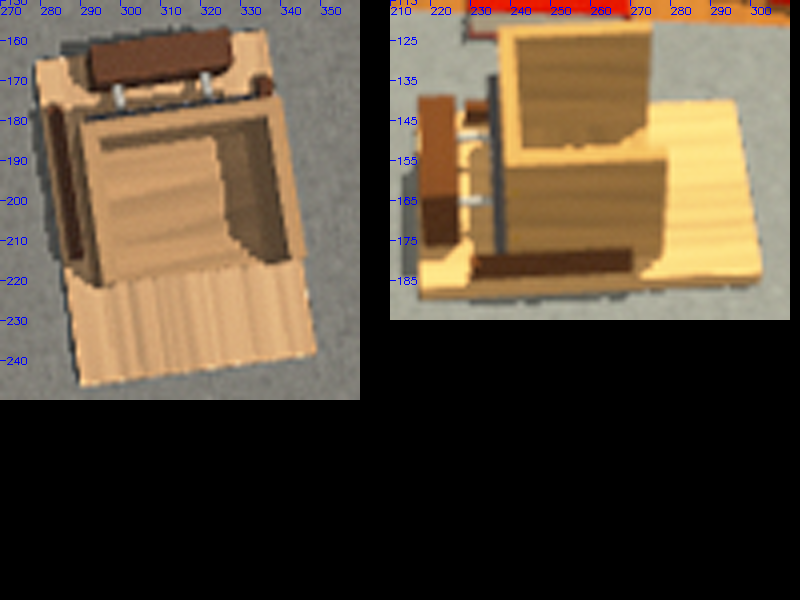

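View pics/c2.png

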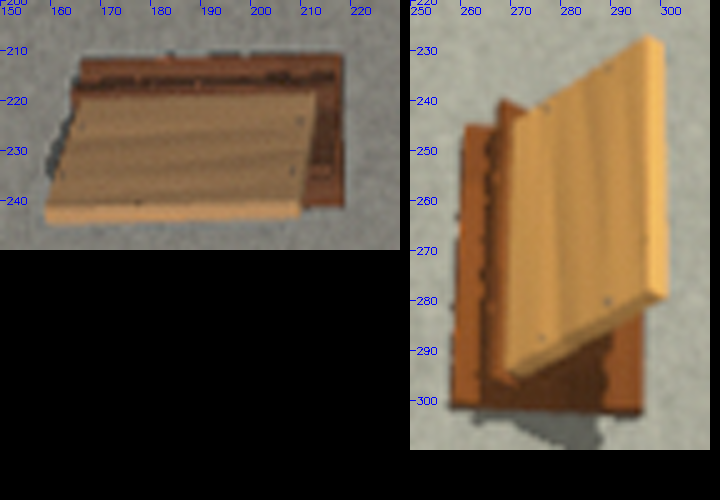

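Crops: the box's near walls end at top-view (346,214) and (~293,221), the apron's front corners at (290,246) and (349,238). The panel's top edge runs from top-view (159,243) to (210,241). I'll fit the poses to these corners in both views.

```bash
cat > fit.py <<'E'
from h import *
from scipy.optimize import least_squares
from scipy.spatial.transform import Rotation as R
def fit(obs,x0,tilt):
    def res(p):
        Q=R.from_euler('z',p[3])*R.from_euler('y',tilt(p))
        return np.concatenate([(proj(c,p[:3]+Q.apply(q))-px).ravel() for c,q,px in obs])
    r=least_squares(res,x0,loss='soft_l1'); return r.x,np.round(r.fun.reshape(-1,2),1)
E
python3 - <<'E'
from fit import *
np.set_printoptions(precision=4,suppress=True)
J=[('top',(-.075,.095,.015),(289.7,245.7)),('top',(-.075,-.095,.015),(348.7,237.7)),('top',(.19,.095,.015),(278.6,164.6)),('top',(.19,-.095,.015),(336.6,157.2)),
('side',(-.075,.095,.015),(302.1,183.4)),('side',(-.075,-.095,.015),(296.1,139.9)),('side',(.19,.095,.015),(216.9,186.4))]
B=[('top',(0,-.075,.125),(345.9,214.1)),('side',(0,.075,.125),(278.6,154.1)),('side',(0,.075,.0155),(277.4,182.1)),('side',(0,-.075,.125),(274.9,122.2)),('side',(.12,-.075,.125),(236.6,121.6)),('side',(.12,.075,.125),(238.6,155.9))]
for o in(J,B,J+B):
    print(*fit(o,[.52,-.19,0,-.1],lambda p:0))
f,b=.006,-.006
Pn=[('top',(f,.075,0),(166,218.6)),('top',(f,-.075,0),(213,218.2)),('top',(f,.075,.11),(158.6,240.8)),('top',(f,-.075,.11),(209.8,239.6)),('top',(b,.075,.11),(159,244.6)),('top',(b,-.075,.11),(209.6,243)),
('side',(f,-.075,.11),(296.6,227.2)),('side',(b,-.075,.11),(299.6,227.2)),('side',(f,.075,.11),(297.2,277.8)),('side',(b,.075,.11),(301,279)),('side',(f,-.075,0),(270.2,243.6)),('side',(f,.075,0),(268.8,294.6))]
print(*fit(Pn,[.52,.21,.03,0],lambda p:-.66))
print(*fit(Pn,[.52,.21,.03,0,-.66],lambda p:p[4]))
E
```

```text
[ 0.5232 -0.19   -0.0053  0.1173] [[-0.  -0.1]
 [-0.1  0.4]
 [ 0.2 -0. ]
 [-0.1  0. ]
 [ 0.3 -0.3]
 [-0.3  0.1]
 [-0.2  0.2]]
[ 0.5232 -0.1897 -0.0074  0.1074] [[ 0.  -0. ]
 [ 0.1  1.1]
 [-0.  -2.5]
 [ 0.2 -1.4]
 [ 0.4  0.4]
 [-0.6  0.6]]
[ 0.5232 -0.1899 -0.0061  0.1155] [[-0.1 -0.2]
 [-0.2  0.5]
 [ 0.3 -0.1]
 [-0.1  0.1]
 [ 0.2 -0.1]
 [-0.3  0.3]
 [-0.2  0.3]
 [ 0.1 -0.3]
 [ 0.3  0.8]
 [ 0.2 -2.8]
 [ 0.  -1.7]
 [ 0.2  0.3]
 [-0.4  0.5]]
[0.5211 0.2149 0.0262 0.0187] [[-0.2  0.7]
 [-0.2 -0.2]
 [ 0.1  0.1]
 [-0.4 -0. ]
 [ 0.3 -0.5]
 [ 0.2 -0.2]
 [ 0.1 -0.6]
 [ 0.5  1.2]
 [ 0.1 -0.3]
 [ 0.   0.2]
 [-0.1  0.5]
 [-0.3 -1.1]]
[ 0.5208  0.2149  0.026   0.0188 -0.6549] [[-0.2  0.8]
 [-0.2 -0.2]
 [ 0.1  0.1]
 [-0.4 -0.1]
 [ 0.3 -0.5]
 [ 0.2 -0.3]
 [ 0.  -0.6]
 [ 0.5  1.2]
 [ 0.  -0.3]
 [-0.   0.2]
 [-0.   0.6]
 [-0.1 -1. ]]
```

```bash
cat > go.py <<'E'
from h import *
from scipy.spatial.transform import Rotation as R, Slerp
np.set_printoptions(precision=3,suppress=True)
def tool(yaw,t):  # tool y = leaning panel's x, tool z = down the panel
    Q=(R.from_euler('z',yaw)*R.from_euler('y',-t)).as_matrix(); return np.c_[Q[:,1],Q[:,0],-Q[:,2]]
def plan(wps,start=None):
    s=manip.get_state(); p,Q=(np.array(s['ee_pos']),R.from_matrix(s['eef_rot'])) if start is None else start
    for g,M,n in wps:
        G=R.from_matrix(M); S=Slerp([0,1],R.concatenate([Q,G])); p0=p
        for i in range(1,n+1):
            pn=p0+(g-p0)*i/n; qn=S(i/n)
            print(np.r_[Q.as_matrix().T@(pn-p)/.2,(Q.inv()*qn).as_rotvec(degrees=True)/30]); p,Q=pn,qn
PY,PT=.019,.66
MP=tool(PY,PT); P0=np.array([.521,.215,.030])
def onpanel(h): return P0-MP[:,2]*h
E
python3 - <<'E'
from go import *
plan([(np.array([.38,-.08,.32]),tool(-.35,.0),3),(onpanel(.171),MP,2)]); print(onpanel(.171))
E
```

```text
[ 0.555 -0.625 -0.186 -0.    -0.    -0.565]
[ 0.713 -0.436 -0.186 -0.    -0.    -0.565]
[ 0.81  -0.209 -0.186 -0.    -0.    -0.565]
[ 0.719 -0.166  0.387 -0.623  0.116 -0.339]
[ 0.725 -0.163  0.377 -0.623  0.116 -0.339]
[0.416 0.213 0.165]
```

Emit:
send_rows --deltas '[[[0.14,-0.16,-0.05,0,0,-0.14],[0.28,-0.31,-0.09,0,0,-0.28],[0.42,-0.47,-0.14,0,0,-0.42],[0.555,-0.625,-0.186,0,0,-0.565],[0.555,-0.625,-0.186,0,0,-0.565],[0.555,-0.625,-0.186,0,0,-0.565],[0.555,-0.625,-0.186,0,0,-0.565],[0.555,-0.625,-0.186,0,0,-0.565]]]' --jaw 50

```text
time: 1.82
ee_pos: [0.2515, -0.3901, 0.2453]
eef_rot: [[0.81, 0.587, -0.0], [0.587, -0.81, -0.0], [-0.001, 0.0, -1.0]]
wrist_force: [0.1, 0.1, -0.2]
finger_gap: 0.583
finger_force: 0.0
```

Emit:
send_rows --deltas '[[[0.18,-0.11,-0.05,0,0,-0.14],[0.36,-0.22,-0.09,0,0,-0.28],[0.54,-0.33,-0.14,0,0,-0.42],[0.713,-0.436,-0.186,0,0,-0.565],[0.713,-0.436,-0.186,0,0,-0.565],[0.713,-0.436,-0.186,0,0,-0.565],[0.713,-0.436,-0.186,0,0,-0.565],[0.713,-0.436,-0.186,0,0,-0.565]]]'

```text
time: 2.48
ee_pos: [0.3153, -0.2361, 0.2819]
eef_rot: [[0.605, 0.797, -0.001], [0.797, -0.605, 0.001], [-0.0, -0.002, -1.0]]
wrist_force: [0.7, -0.8, -0.7]
finger_gap: 0.583
finger_force: 0.0
```

Emit:
send_rows --deltas '[[[0.2,-0.05,-0.05,0,0,-0.14],[0.4,-0.1,-0.09,0,0,-0.28],[0.6,-0.16,-0.14,0,0,-0.42],[0.81,-0.209,-0.186,0,0,-0.565],[0.81,-0.209,-0.186,0,0,-0.565],[0.81,-0.209,-0.186,0,0,-0.565],[0.81,-0.209,-0.186,0,0,-0.565],[0.81,-0.209,-0.186,0,0,-0.565]]]'

```text
time: 3.15
ee_pos: [0.3796, -0.0819, 0.3189]
eef_rot: [[0.347, 0.938, -0.002], [0.938, -0.347, 0.0], [-0.001, -0.002, -1.0]]
wrist_force: [-0.5, 0.2, 0.3]
finger_gap: 0.586
finger_force: 0.0
```

Emit:
send_rows --deltas '[[[0.18,-0.04,0.1,-0.16,0.03,-0.08],[0.36,-0.08,0.2,-0.31,0.06,-0.17],[0.54,-0.12,0.3,-0.47,0.09,-0.25],[0.719,-0.166,0.387,-0.623,0.116,-0.339],[0.719,-0.166,0.387,-0.623,0.116,-0.339],[0.719,-0.166,0.387,-0.623,0.116,-0.339],[0.719,-0.166,0.387,-0.623,0.116,-0.339],[0.719,-0.166,0.387,-0.623,0.116,-0.339]]]'

```text
time: 3.82
ee_pos: [0.4, 0.0642, 0.244]
eef_rot: [[0.17, 0.93, 0.326], [0.985, -0.17, -0.027], [0.03, 0.326, -0.945]]
wrist_force: [1.2, -0.5, 1.6]
finger_gap: 0.584
finger_force: 0.0
```

Emit:
send_rows --deltas '[[[0.15,-0.04,0.08,-0.13,0.03,-0.07],[0.29,-0.07,0.15,-0.25,0.05,-0.14],[0.44,-0.1,0.23,-0.38,0.07,-0.2],[0.58,-0.13,0.3,-0.5,0.1,-0.27],[0.725,-0.163,0.377,-0.623,0.116,-0.339],[0.725,-0.163,0.377,-0.623,0.116,-0.339],[0.725,-0.163,0.377,-0.623,0.116,-0.339],[0.725,-0.163,0.377,-0.623,0.116,-0.339],[0.725,-0.163,0.377,-0.623,0.116,-0.339]]]'

```text
time: 4.57
ee_pos: [0.4188, 0.2117, 0.167]
eef_rot: [[-0.014, 0.789, 0.615], [1.0, 0.01, 0.009], [0.001, 0.615, -0.789]]
wrist_force: [0.6, 0.2, 0.6]
finger_gap: 0.585
finger_force: 0.0
```

```bash
python3 - <<'E'
from go import *
a=save('side','s1.png');b=save('top','t1.png')
c=np.zeros((600,800,3),np.uint8)
A=cv2.resize(cv2.imread('pics/s1.png')[180:310,230:340],None,fx=4,fy=4); B=cv2.resize(cv2.imread('pics/t1.png')[190:290,140:230],None,fx=4,fy=4)
c[:A.shape[0],:A.shape[1]]=A; c[:B.shape[0],440:440+B.shape[1]]=B
cv2.imwrite('pics/c3.png',c)
s=manip.get_state(); print(s['ee_pos'],s['joint_pos'],s['eef_rot'])
plan([(onpanel(.071),MP,1)])
E
```

```text
[0.418 0.212 0.167] [ 27.857 -17.989 130.902 -28.544  35.705  45.795] [[-0.014  0.788  0.615]
 [ 1.     0.01   0.01 ]
 [ 0.001  0.615 -0.788]]
[ 0.007 -0.016  0.501  0.005  0.004 -0.009]
```

View pics/c3.png

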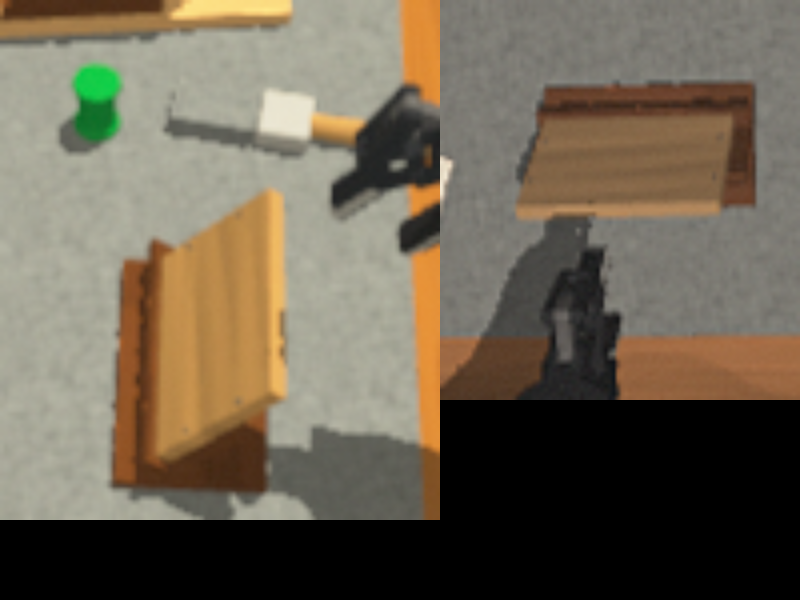

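The open fingers show at side-crop (350,190) and (420,235), with the panel undisturbed. I'll check that the line of approach projects onto the panel before advancing.

```bash
python3 - <<'E'
from go import *
s=manip.get_state();p=s['ee_pos'];M=s['eef_rot']
for c,(x,y,ox) in {'side':(230,180,0),'top':(140,190,440)}.items():
    for n,X in {'tcp':p,'tip+':p+M[:,1]*.025-M[:,2]*.006,'tip-':p-M[:,1]*.025-M[:,2]*.006,'paneltop':onpanel(.11)}.items():
        q=proj(c,X)[0]; print(c,n,q,(q-[x,y])*4+[ox,0])
E
```

```text
side tcp [314.824 240.036] [339.298 240.145]
side tip+ [308.897 235.042] [315.589 220.169]
side tip- [324.037 242.888] [376.147 251.553]
side paneltop [298.922 251.15 ] [275.687 284.599]
top tcp [181.001 254.776] [604.006 259.102]
top tip+ [179.495 249.278] [597.98 237.11]
top tip- [181.793 262.941] [607.171 291.763]
top paneltop [183.986 241.914] [615.943 207.656]
```

Emit:
send_rows --deltas '[[[0,-0.01,0.08,0,0,0],[0.007,-0.016,0.16,0.005,0.004,-0.009],[0.007,-0.016,0.24,0.005,0.004,-0.009],[0.007,-0.016,0.32,0.005,0.004,-0.009],[0.007,-0.016,0.4,0.005,0.004,-0.009],[0.007,-0.016,0.48,0.005,0.004,-0.009],[0.007,-0.016,0.5,0.005,0.004,-0.009],[0.007,-0.016,0.5,0.005,0.004,-0.009],[0.007,-0.016,0.5,0.005,0.004,-0.009]]]'

```text
time: 5.42
ee_pos: [0.4758, 0.2146, 0.0849]
eef_rot: [[-0.021, 0.791, 0.612], [1.0, 0.018, 0.012], [-0.001, 0.612, -0.791]]
wrist_force: [0.1, -0.0, -0.7]
finger_gap: 0.584
finger_force: 0.0
```

```bash
python3 - <<'E'
from go import *
a=save('side','s2.png');b=save('top','t2.png')
c=np.zeros((600,800,3),np.uint8)
A=cv2.resize(cv2.imread('pics/s2.png')[200:300,250:340],None,fx=5,fy=5); B=cv2.resize(cv2.imread('pics/t2.png')[200:290,150:220],None,fx=5,fy=5)
c[:A.shape[0],:A.shape[1]]=A; c[:B.shape[0],450:450+B.shape[1]]=B
s=manip.get_state(); p=s['ee_pos'];M=s['eef_rot']; print(p,s['wrist_force'])
for cc,(x,y,ox) in {'side':(250,200,0),'top':(150,200,450)}.items():
    for X in (p,p+M[:,1]*.025,p-M[:,1]*.025,p-M[:,2]*.019):
        q=((proj(cc,X)[0]-[x,y])*5+[ox,0]).astype(int); cv2.circle(c,tuple(int(v) for v in q),3,(0,0,255),-1)
cv2.imwrite('pics/c4.png',c)
E
```

```text
[0.476 0.215 0.085] [-0.362  0.107  0.491]
```

View pics/c4.png

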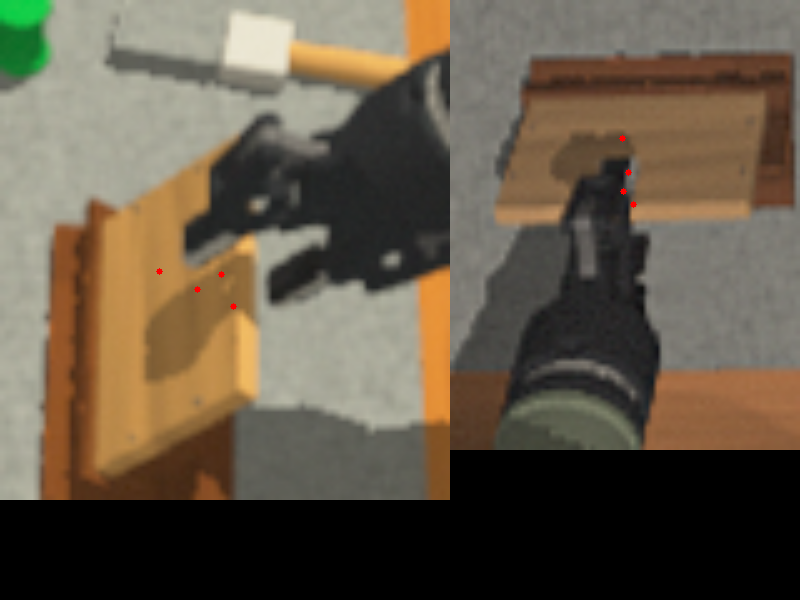

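The fingers straddle the panel's upper edge: in the top crop the tip is at (630,160) with the panel's mid-column at about 630. Closing now.

Emit:
send_rows --deltas '[[[0,0,0,0,0,0],[0,0,0,0,0,0],[0,0,0,0,0,0],[0,0,0,0,0,0],[0,0,0,0,0,0],[0,0,0,0,0,0],[0,0,0,0,0,0],[0,0,0,0,0,0],[0,0,0,0,0,0],[0,0,0,0,0,0]]]' --jaw 0

```text
time: 6.35
ee_pos: [0.4759, 0.2157, 0.0854]
eef_rot: [[-0.023, 0.79, 0.613], [1.0, 0.019, 0.014], [-0.001, 0.613, -0.79]]
wrist_force: [-3.2, -1.9, 6.7]
finger_gap: 0.121
finger_force: 60.3
```

```bash
cat >> go.py <<'E'
JX,JY,JYAW=.5232,-.1900,.116
def jigp(x,y,z): return np.array([JX,JY,0])+R.from_euler('z',JYAW).apply([x,y,z])
MJ=tool(JYAW,0); H=.0714
E
python3 - <<'E'
from go import *
p=manip.get_state()['ee_pos']
plan([(p-MP[:,2]*.045,MP,1),(np.array([.46,.12,.25]),tool(.06,.15),1),(jigp(-.04,0,.25),MJ,2),(jigp(-.04,0,.015+H+.015),MJ,1)])
print(jigp(-.04,0,.015+H+.015))
E
```

```text
[ 0.    -0.    -0.225 -0.001 -0.004  0.008]
[-0.477  0.435 -0.479  0.974  0.031 -0.073]
[-0.789  0.011  0.002  0.143  0.004 -0.053]
[-0.789 -0.011  0.     0.143  0.004 -0.053]
[ 0.    -0.     0.743  0.     0.    -0.   ]
[ 0.483 -0.195  0.101]
```

Emit:
send_rows --deltas '[[[0,0,-0.05,0,0,0],[0,0,-0.11,0,0,0],[0,0,-0.17,0,0,0],[0,0,-0.225,0,0,0],[0,0,-0.225,0,0,0],[0,0,-0.225,0,0,0]]]'

```text
time: 6.85
ee_pos: [0.4478, 0.2149, 0.1202]
eef_rot: [[-0.023, 0.791, 0.612], [1.0, 0.019, 0.014], [-0.001, 0.612, -0.791]]
wrist_force: [1.0, -0.0, -0.3]
finger_gap: 0.121
finger_force: 59.4
```

Emit:
send_rows --deltas '[[[-0.05,0.07,-0.08,0.1,0,-0.01],[-0.1,0.13,-0.15,0.24,0.01,-0.02],[-0.18,0.2,-0.22,0.4,0.01,-0.03],[-0.26,0.26,-0.29,0.55,0.02,-0.04],[-0.33,0.32,-0.36,0.7,0.02,-0.05],[-0.4,0.38,-0.42,0.85,0.03,-0.06],[-0.477,0.435,-0.479,0.974,0.03,-0.073],[-0.477,0.435,-0.479,0.974,0.03,-0.073],[-0.477,0.435,-0.479,0.974,0.03,-0.073],[-0.477,0.435,-0.479,0.974,0.03,-0.073]]]'

```text
time: 7.68
ee_pos: [0.4589, 0.1197, 0.2465]
eef_rot: [[-0.063, 0.988, 0.143], [0.998, 0.063, 0.007], [-0.002, 0.143, -0.99]]
wrist_force: [-0.2, -0.3, -0.8]
finger_gap: 0.122
finger_force: 59.2
```

Emit:
send_rows --deltas '[[[-0.1,0,0,0.03,0,-0.01],[-0.22,0,0,0.06,0,-0.02],[-0.35,0,0,0.09,0,-0.03],[-0.48,0,0,0.12,0,-0.04],[-0.6,0.01,0,0.143,0.004,-0.053],[-0.7,0.01,0,0.143,0.004,-0.053],[-0.789,0.011,0.002,0.143,0.004,-0.053],[-0.789,0.011,0.002,0.143,0.004,-0.053],[-0.789,0.011,0.002,0.143,0.004,-0.053]]]'

```text
time: 8.43
ee_pos: [0.4709, -0.0368, 0.247]
eef_rot: [[-0.091, 0.993, 0.069], [0.996, 0.091, 0.005], [-0.001, 0.069, -0.998]]
wrist_force: [0.0, 0.5, -0.4]
finger_gap: 0.122
finger_force: 59.2
```

Emit:
send_rows --deltas '[[[-0.1,0,0,0.03,0,-0.01],[-0.22,0,0,0.06,0,-0.02],[-0.35,0,0,0.09,0,-0.03],[-0.48,0,0,0.12,0,-0.04],[-0.6,-0.01,0,0.143,0.004,-0.053],[-0.7,-0.01,0,0.143,0.004,-0.053],[-0.789,-0.011,0,0.143,0.004,-0.053],[-0.789,-0.011,0,0.143,0.004,-0.053],[-0.789,-0.011,0,0.143,0.004,-0.053],[-0.789,-0.011,0,0.143,0.004,-0.053]]]'

```text
time: 9.27
ee_pos: [0.4845, -0.193, 0.2486]
eef_rot: [[-0.121, 0.993, -0.004], [0.993, 0.121, -0.0], [0.0, -0.004, -1.0]]
wrist_force: [-0.5, -0.6, -1.6]
finger_gap: 0.12
finger_force: 59.2
```

```bash
python3 - <<'E'
from go import *
a=save('side','s3.png');b=save('top','t3.png')
c=np.zeros((600,800,3),np.uint8)
A=cv2.resize(cv2.imread('pics/s3.png')[80:230,230:330],None,fx=4,fy=4); B=cv2.resize(cv2.imread('pics/t3.png')[150:280,270:365],None,fx=4,fy=4)
c[:A.shape[0],:A.shape[1]]=A; c[:B.shape[0],410:410+B.shape[1]]=B
s=manip.get_state(); p=s['ee_pos'];M=s['eef_rot']; print(p,M,s['wrist_force'],s['finger_gap'])
cor=[(t,w,h) for t in(-.006,.006) for w in(-.075,.075) for h in(.0714,.0714-.11)]
for cc,(x,y,ox) in {'side':(230,80,0),'top':(270,150,410)}.items():
    for t,w,h in cor:
        q=((proj(cc,p+M@np.array([w,t,h]))[0]-[x,y])*4+[ox,0]); cv2.circle(c,tuple(int(v) for v in q),2,(0,0,255),-1)
cv2.imwrite('pics/c5.png',c)
plan([(jigp(-.04,0,.015+H+.015),MJ,1)])
E
```

```text
[ 0.485 -0.193  0.249] [[-0.121  0.993 -0.003]
 [ 0.993  0.121 -0.001]
 [-0.001 -0.003 -1.   ]] [ 0.091  0.301 -0.947] 0.12315274799643218
[-0.006 -0.004  0.738 -0.006  0.001  0.01 ]
```

View pics/c5.png

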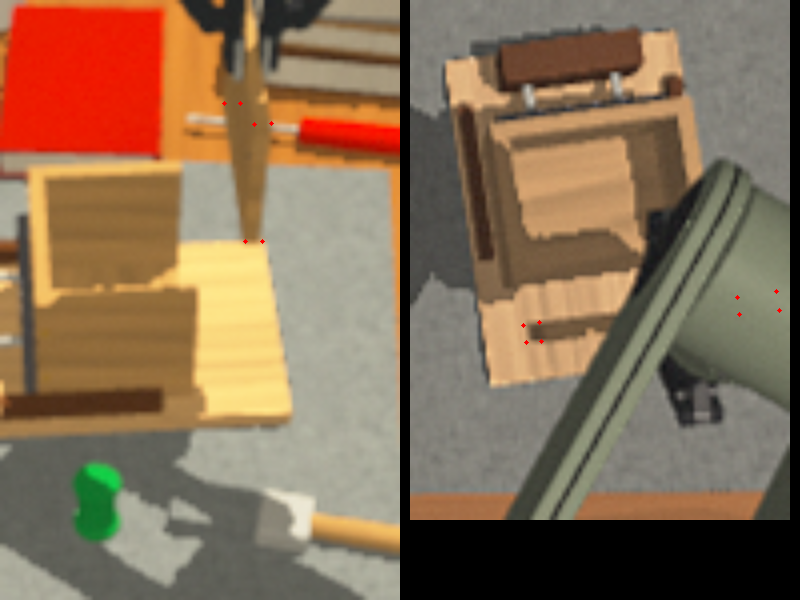

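The panel hangs upright and matches the predicted corners: side-crop bottom end (252,240), top-crop end (530,330). Descending in front of the box.

Emit:
send_rows --deltas '[[[0,0,0.1,0,0,0],[-0.006,-0.004,0.22,0,0,0.01],[-0.006,-0.004,0.34,0,0,0.01],[-0.006,-0.004,0.46,0,0,0.01],[-0.006,-0.004,0.56,0,0,0.01],[-0.006,-0.004,0.64,0,0,0.01],[-0.006,-0.004,0.7,-0.006,0,0.01],[-0.006,-0.004,0.738,-0.006,0,0.01],[-0.006,-0.004,0.738,-0.006,0,0.01],[-0.006,-0.004,0.738,-0.006,0,0.01],[-0.006,-0.004,0.738,-0.006,0,0.01]]]'

```text
time: 10.28
ee_pos: [0.4847, -0.1967, 0.1029]
eef_rot: [[-0.115, 0.993, 0.003], [0.993, 0.115, -0.003], [-0.003, 0.002, -1.0]]
wrist_force: [0.3, -0.0, 0.4]
finger_gap: 0.124
finger_force: 59.2
```

```bash
python3 - <<'E'
from go import *
a=save('side','s4.png');b=save('top','t4.png')
c=np.zeros((600,800,3),np.uint8)
A=cv2.resize(cv2.imread('pics/s4.png')[110:200,220:320],None,fx=4,fy=4); B=cv2.resize(cv2.imread('pics/t4.png')[150:280,270:365],None,fx=4,fy=4)
c[:A.shape[0],:A.shape[1]]=A; c[:B.shape[0],410:410+B.shape[1]]=B
s=manip.get_state(); p=s['ee_pos'];M=s['eef_rot']; print(p,M,s['wrist_force'],s['finger_gap'])
cor=[(t,w,h) for t in(-.006,.006) for w in(-.075,.075) for h in(.0714,.0714-.11)]
for cc,(x,y,ox) in {'side':(220,110,0),'top':(270,150,410)}.items():
    for t,w,h in cor:
        q=((proj(cc,p+M@np.array([w,t,h]))[0]-[x,y])*4+[ox,0]); cv2.circle(c,tuple(int(v) for v in q),2,(0,0,255),-1)
cv2.imwrite('pics/c6.png',c)
plan([(jigp(-.025,0,.015+H+.001),MJ,1)])
E
```

```text
[ 0.485 -0.197  0.103] [[-0.114  0.993  0.003]
 [ 0.993  0.114 -0.003]
 [-0.003  0.003 -1.   ]] [-0.614 -0.556 -0.888] 0.12270218877527135
[ 0.013  0.07   0.079  0.005  0.006 -0.003]
```

View pics/c6.png

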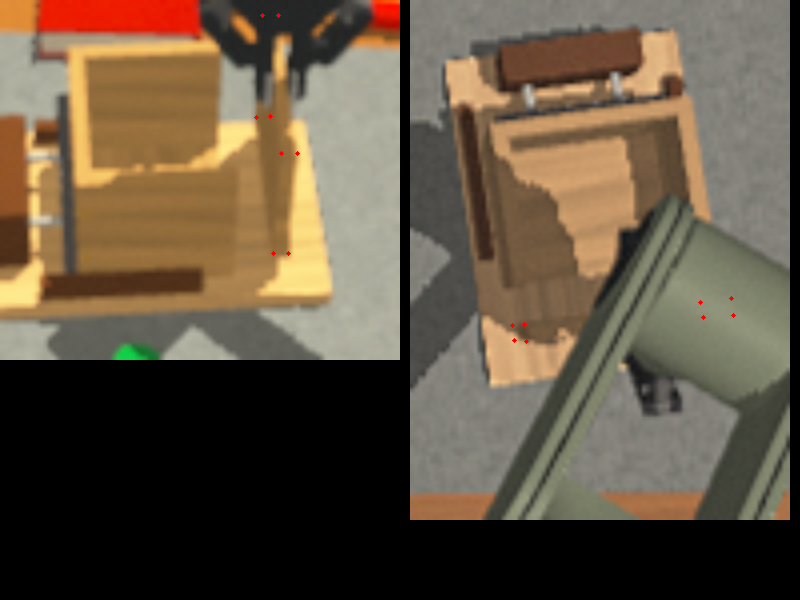

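The panel's lower end is at side-crop (280,250), about 1 px from prediction, and clear of the box. Lowering to feel for the board.

Emit:
send_rows --deltas '[[[0.013,0.02,0.02,0.005,0.006,0],[0.013,0.04,0.04,0.005,0.006,0],[0.013,0.06,0.06,0.005,0.006,0],[0.013,0.07,0.07,0.005,0.006,0],[0.013,0.07,0.075,0.005,0.006,0],[0.013,0.07,0.079,0.005,0.006,0],[0.013,0.07,0.079,0.005,0.006,0],[0.013,0.07,0.079,0.005,0.006,0]]]'

```text
time: 11.05
ee_pos: [0.4973, -0.1925, 0.0859]
eef_rot: [[-0.114, 0.993, -0.002], [0.993, 0.114, 0.001], [0.001, -0.002, -1.0]]
wrist_force: [1.2, 0.1, -0.8]
finger_gap: 0.124
finger_force: 59.2
```

Emit:
send_rows --deltas '[[[0,0,0.005,0,0,0],[0,0,0.01,0,0,0],[0,0,0.01,0,0,0],[0,0,0.01,0,0,0]]]'

```text
time: 11.38
ee_pos: [0.4979, -0.1927, 0.0856]
eef_rot: [[-0.114, 0.993, -0.001], [0.993, 0.114, 0.001], [0.001, -0.001, -1.0]]
wrist_force: [-1.7, 0.8, 6.4]
finger_gap: 0.121
finger_force: 60.2
```

Emit:
send_rows --deltas '[[[0,0,-0.008,0,0,0],[0,0.02,-0.008,0,0,0],[0,0.04,-0.008,0,0,0],[0,0.06,-0.008,0,0,0],[0,0.075,-0.008,0,0,0],[0,0.075,-0.008,0,0,0],[0,0.075,-0.008,0,0,0]]]'

```text
time: 11.97
ee_pos: [0.5131, -0.1908, 0.0856]
eef_rot: [[-0.114, 0.993, -0.001], [0.993, 0.114, 0.001], [0.001, -0.001, -1.0]]
wrist_force: [-0.6, 0.7, 1.6]
finger_gap: 0.125
finger_force: 59.5
```

Emit:
send_rows --deltas '[[[0,0.005,0,0,0,0],[0,0.01,0,0,0,0],[0,0.015,0,0,0,0],[0,0.02,0,0,0,0],[0,0.025,0,0,0,0],[0,0.025,0,0,0,0],[0,0.025,0,0,0,0],[0,0.025,0,0,0,0]]]'

```text
time: 12.63
ee_pos: [0.5165, -0.1903, 0.0856]
eef_rot: [[-0.114, 0.993, -0.004], [0.993, 0.114, 0.001], [0.001, -0.004, -1.0]]
wrist_force: [-4.0, -1.4, 5.5]
finger_gap: 0.122
finger_force: 59.9
```

Emit:
send_rows --deltas '[[[0,0.005,-0.003,0,0,0],[0,0.01,-0.003,0,0,0],[0,0.015,-0.003,0,0,0],[0,0.02,-0.003,0,0,0],[0,0.02,-0.003,0,0,0],[0,0.02,-0.003,0,0,0],[0,0.02,-0.003,0,0,0],[0,0.02,-0.003,0,0,0]]]'

```text
time: 13.3
ee_pos: [0.5201, -0.1898, 0.0856]
eef_rot: [[-0.115, 0.993, -0.005], [0.993, 0.115, 0.001], [0.002, -0.005, -1.0]]
wrist_force: [-5.1, -2.2, 2.6]
finger_gap: 0.128
finger_force: 59.7
```

```bash
python3 - <<'E'
from go import *
f=[]
for i in range(6):
    viewer.snapshot('side'); s=manip.get_state(); f.append(s['wrist_force'])
print(np.mean(f,0),np.std(f,0),s['ee_pos'],s['eef_rot'],s['moment'])
E
```

```text
[-5.337 -2.182  2.812] [0.464 0.092 0.507] [ 0.52  -0.19   0.086] [[-0.115  0.993 -0.005]
 [ 0.993  0.115  0.001]
 [ 0.002 -0.005 -1.   ]] [-0.352  1.224  0.386]
```

Emit:
send_rows --deltas '[[[0,0.006,0,0,0,0],[0,0.012,0,0,0,0],[0,0.018,0,0,0,0],[0,0.024,0,0,0,0],[0,0.026,0,0,0,0],[0,0.026,0,0,0,0],[0,0.026,0,0,0,0],[0,0.026,0,0,0,0],[0,0.026,0,0,0,0]]]'

```text
time: 14.35
ee_pos: [0.5232, -0.1894, 0.0856]
eef_rot: [[-0.116, 0.993, -0.01], [0.993, 0.116, 0.001], [0.002, -0.009, -1.0]]
wrist_force: [-10.5, -3.7, 6.6]
finger_gap: 0.123
finger_force: 60.3
```

```bash
python3 - <<'E'
from go import *
f=[]
for i in range(6):
    b=save('side' if i%2 else 'top','%s5.png'%('s' if i%2 else 't')); s=manip.get_state(); f.append(s['wrist_force'])
print(np.mean(f,0),np.std(f,0),s['ee_pos'],s['eef_rot'],s['finger_gap'],s['time'])
c=np.zeros((600,800,3),np.uint8)
A=cv2.resize(cv2.imread('pics/s5.png')[110:200,220:310],None,fx=5,fy=5); B=cv2.resize(cv2.imread('pics/t5.png')[150:250,275:345],None,fx=5,fy=5)
c[:A.shape[0],:A.shape[1]]=A; c[:B.shape[0],450:450+B.shape[1]]=B
cv2.imwrite('pics/c7.png',c)
E
```

```text
[-10.753  -2.922   6.614] [0.388 0.373 0.413] [ 0.523 -0.189  0.086] [[-0.116  0.993 -0.01 ]
 [ 0.993  0.116  0.001]
 [ 0.002 -0.009 -1.   ]] 0.12343615290264785 14.65
```

View pics/c7.png

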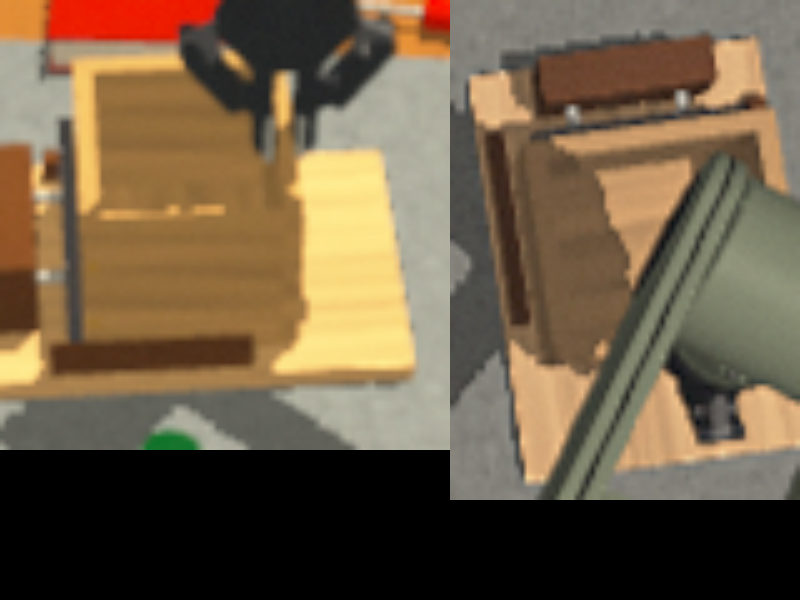

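The panel is against the side walls: its end is flush with the box side at side-crop (290,300) and top-crop (540,355), and the box has moved back. Some of the push is board friction, so I'll ease the downward load and push a little further.

Emit:
send_rows --deltas '[[[0,0.003,-0.003,0,0,0],[0,0.006,-0.005,0,0,0],[0,0.009,-0.005,0,0,0],[0,0.012,-0.005,0,0,0],[0,0.012,-0.005,0,0,0],[0,0.012,-0.005,0,0,0],[0,0.012,-0.005,0,0,0],[0,0.012,-0.005,0,0,0],[0,0.012,-0.005,0,0,0],[0,0.012,-0.005,0,0,0]]]'

```text
time: 15.48
ee_pos: [0.5249, -0.1891, 0.0856]
eef_rot: [[-0.116, 0.993, -0.011], [0.993, 0.116, 0.001], [0.002, -0.011, -1.0]]
wrist_force: [-10.8, -3.9, 1.9]
finger_gap: 0.122
finger_force: 59.9
```

```bash
python3 - <<'E'
from go import *
f=[];q={}
for i in range(6):
    c='side' if i%2 else 'top'; b=save(c,c+'6.png'); s=manip.get_state(); f.append(s['wrist_force'])
print(np.mean(f,0),np.std(f,0),s['ee_pos'],s['eef_rot'],s['time'])
print(R.from_euler('z',-JYAW).apply(s['ee_pos']-np.array([JX,JY,0])))
# box shift: image shift of box's dark back plate / walls between first and present side picture, beyond the arm
a=cv2.imread('pics/side0.png',0)[125:180,232:256]; b=cv2.imread('pics/side6.png',0)
r=cv2.matchTemplate(b[120:185,215:266],a,cv2.TM_CCOEFF_NORMED);_,v,_,l=cv2.minMaxLoc(r)
y,x=l[1],l[0]; k=r[y,x-1:x+2]; print('shift px',x-17+(k[0]-k[2])/(2*(k[0]-2*k[1]+k[2])),y-5,v)
print('px per 10mm',proj('side',jigp(.13,-.07,.1))-proj('side',jigp(.12,-.07,.1)))
E
```

```text
[-11.132  -3.477   2.892] [0.41  0.357 0.375] [ 0.525 -0.189  0.086] [[-0.116  0.993 -0.011]
 [ 0.993  0.116  0.001]
 [ 0.002 -0.011 -1.   ]] 15.7833
[0.002 0.001 0.086]
shift px -3.084441 0 0.8912034034729004
px per 10mm [[-3.161  0.117]]
```

```bash
python3 -c "
from cell import job
print(job.finish_job())"
```

```text
the job is handed in; nothing more can be done
None
```

I've handed the job in with the panel upright on the board, pressed against the box at about 10 N and still held: the wrist reads about 11 N, the box is pushed back about 10 mm, and the panel is about 1 mm off centre. The verdict was not shown to me.

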